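Pack the red calibre set for the clipping machine

ROBOT

A 6-joint arm with a two-finger parallel gripper is mounted at the origin on the work surface. World frame = base frame: x ahead of the robot, y to its left, z up, the work surface at z = 0. Lengths are in mm, angles in rad, forces in N, time in s.
With the tool pointing down it reaches from about 350 to 950 mm from the base axis. Payload 17.4 kg.
Tool frame: the origin (TCP) lies on the centre line of the jaws, within the pads' length; the fingertips stand 22 mm ahead of it and the grasp point (between the pads) lies 3 mm ahead of it (tip_reach is the distance from the TCP to the fingertips, in mm); x points along the fingers, y is the direction in which the jaws open and shut, and the axes are right-handed (so a half turn about x gives the same grasp; the last joint's range is limited). The gripper opens to 93 mm and grips with 3 to 60 N. Pads are 15 mm wide; open, the fingers measure 128 mm over their backs; the gripper's body (75 mm by 188 mm) begins 65 mm behind the grasp point.
Start: joints at [-1.301, 0.116, 1.442, -0, 1.584, -0.038], TCP at [204.49, -643.285, 240.646] pointing down, gripper open.
Joint ranges: [-2.83, 2.83], [-0.83, 2.19], [0.07, 2.5], [-1.14, 4.28], [0.01, 3], [-2.97, 2.97]. Speed limits (rad/s): [1.89, 1.89, 2.22, 3.14, 3.14, 3.14].

INTERFACE

Orientations are given as a rotation vector (axis times angle).
In Python, from rig import read_state, read_camera, camera_model, job_done, tip_reach gives the robot as it stands. The module is installed in compiled form; this text tells all that it offers.
- The arm moves only by the tool drive_tool, never from a script. Its argument "steps" is one flat list of numbers, 7 for each row, row after row: the shift along the tool's x, y, z in units of 50 mm (1.0 is 50 mm), then the turn, a rotation vector about the tool's x, y, z in units of 8 degrees (1.0 is 8 degrees), then the finger opening in mm, from 0 to 93. A call has 1 to 20 rows; each row shifts and turns the pose as measured when the row begins, along the tool's axes as they then stand; what a row does not reach is not made up. A row lasts 1/10 s, in which the tool goes at most 50 mm and 8.59 degrees, less where a joint would pass 70% of its speed; a pose out of reach is approached as far as the arm can. A call is refused whole if a number of a shift passes 1 or a number of a turn 1, either way. A call with a gripper value outside its range is refused whole. The fingers move at their own pace and stop on an object; "force" is the grip in N (left out, the last holds). Time passes only in rows, so rows that do not move let the fingers close. It gives the time, the measured TCP pose, the force and the opening at its end, in the units of the state.
- read_state(): the state, without advancing time (a new reading comes with each control period).
- read_camera(name): name is "side" or "top"; returns the picture (420x560x3 uint8, red, green, blue); there is no depth.
- camera_model(name): a dict with "fx", "fy", "cx", "cy" (pixels), "D" ([k1, k2, p1, p2, k3] as OpenCV has them; the pictures are not rectified), "world_from_camera" (4x4, takes a point from camera to world coordinates). Camera axes: x right, y down, z forward; pixel columns grow to the right and rows downward; lengths in mm; the calibration is good to about 2 mm. A picture is of the moment at which its call begins. camera_model takes no time and is no camera call.
- job_done(): hands the job in, once; it reports no verdict.
The state is a dict: "t": time; "joints": joint angles; "dq": joint speeds; "tau": joint torques, N m; "ee_pos": TCP position; "tcp_rot": TCP orientation; "ft_force": force on the tool from outside, world axes, zero at the start; "torque": the same for the moment, N m; "finger_gap": finger opening in mm.
Only numpy, scipy, OpenCV 4.12 (cv2) and the standard library are available. Lean on these libraries where they do the work, as an engineer would, in place of code of your own. Each camera call takes 0.05 s, during which the arm holds its last target.

TASK

Put the three parts of the red set into the caddy, each in the seat made for it: the nozzle standing in the round well, the clip die standing in the rectangular well, and the brake ring flat on its plate with the post through it. Set them down rather than drop them, and let go. Leave the blue set and the jar where they are.

Things in the scene. Friction and masses are not known exactly. Their poses are not given: they have to be found in the camera images.
- nozzle_red: stuffing nozzle, loose, standing upright on its flange: steel flange 50 mm across and 6 mm thick, on it a red collar 48 mm across up to height 18 mm, then a plain steel tube 26 mm in diameter up to height 85 mm (grip the tube from above; black bore drawn on top, closed). Origin: centre of the underside, z up along the tube; about 180 g. Belongs in the caddy.
- ring_red: casing brake ring, loose, lying flat: red plastic ring, outer diameter 52 mm, through hole 34 mm, height 28 mm (grip across the outside). Origin: on the axis at the underside, z up; about 50 g. Belongs in the caddy.
- die_red: clip die, loose, standing: steel block 30 mm (its x) by 50 mm (its y), 40 mm high, its top 4 mm being two red strips with a 14 mm wide gap between them (grip across the 30 mm, along its x). Origin: centre of the underside, z up; about 250 g; its yaw varies by up to 0.7 rad. Belongs in the caddy.
- nozzle_blue: stuffing nozzle, loose, standing upright on its flange: steel flange 50 mm across and 6 mm thick, on it a blue collar 48 mm across up to height 18 mm, then a plain steel tube 26 mm in diameter up to height 85 mm (grip the tube from above; black bore drawn on top, closed). Origin: centre of the underside, z up along the tube; about 180 g. Look-alike of another set: does not belong, leave it where it stands.
- ring_blue: casing brake ring, loose, lying flat: blue plastic ring, outer diameter 52 mm, through hole 34 mm, height 28 mm (grip across the outside). Origin: on the axis at the underside, z up; about 50 g. Look-alike of another set: does not belong, leave it where it stands.
- die_blue: clip die, loose, standing: steel block 30 mm (its x) by 50 mm (its y), 40 mm high, its top 4 mm being two blue strips with a 14 mm wide gap between them (grip across the 30 mm, along its x). Origin: centre of the underside, z up; about 250 g; its yaw varies by up to 0.7 rad. Look-alike of another set: does not belong, leave it where it stands.
- jar: bystander: small closed white jar with a yellow cap, 48 mm in diameter, 62 mm high, loose, upright. Origin: centre of the underside. Leave it alone.
- seat_nozzle: caddy seat for the nozzle: white block 94 x 94 mm, 20 mm high, with a round well 70 mm across, 12 mm deep, black floor 8 mm above the origin. Origin: centre of its underside, x across the row of seats, y along it, z up. Fixed on a 6 mm green caddy plate; three seats 104 mm apart in any order, the row turned up to 0.25 rad.
- seat_die: caddy seat for the die: white block 94 x 94 mm, 20 mm high, with a rectangular well 50 mm (x) by 70 mm (y), 12 mm deep, black floor 8 mm above the origin; the die's 50 mm side lies along y. Origin: centre of its underside, x across the row of seats, y along it, z up. Fixed on a 6 mm green caddy plate; three seats 104 mm apart in any order, the row turned up to 0.25 rad.
- seat_ring: caddy seat for the ring: flat white plate 94 x 94 mm, 8 mm high, with an upright black post in its centre, 14 mm in diameter, its top 34 mm above the origin. Origin: centre of its underside, x across the row of seats, y along it, z up. Fixed on a 6 mm green caddy plate; three seats 104 mm apart in any order, the row turned up to 0.25 rad.
There are look-alikes about, which are no part of the job. Leave any turquoise or white look-alike of the die_red alone. Leave any green look-alike of the nozzle_red alone.

How it is judged (in metres and radians):
At the end, for the whole second after the job is handed in: Red nozzle, die and ring sit upright on the floors of their own seats (centres within 12 mm, die 16 mm; underside within 4 mm of the floor; tilt under 0.1 rad), released and at rest; blue parts and jar within 20 mm of where they started (horizontal distance between nozzle_red and seat_nozzle below 0.012 m and z of nozzle_red in the frame of seat_nozzle between 0.004 and 0.012 m and angle between each of nozzle_red, ring_red, die_red's own z axis and vertical below 0.1 rad and linear speed of each of nozzle_red, ring_red, die_red below 0.02 m/s and angular speed of each of nozzle_red, ring_red, die_red below 0.2 rad/s and contact force between the fingers and nozzle_red below 0.05 N and horizontal distance between ring_red and seat_ring below 0.012 m and z of ring_red in the frame of seat_ring between 0.004 and 0.012 m and contact force between the fingers and ring_red below 0.05 N and horizontal distance between die_red and seat_die below 0.016 m and z of die_red in the frame of seat_die between 0.004 and 0.012 m and contact force between the fingers and die_red below 0.05 N and distance of each of nozzle_blue, ring_blue, die_blue, jar from where it was at the start of the episode below 0.02 m); the robot touches nothing.
It fails at once if a red part is dropped (falls free of the gripper from more than about 30 mm) ((linear speed of nozzle_red above 0.8 m/s and contact force between the fingers and nozzle_red below 0.05 N) or (linear speed of ring_red above 0.8 m/s and contact force between the fingers and ring_red below 0.05 N) or (linear speed of die_red above 0.8 m/s and contact force between the fingers and die_red below 0.05 N)).
It fails at once if a blue part or the jar is shifted by more than 20 mm or knocked over ((distance of nozzle_blue from where it was at the start of the episode above 0.02 m or angle between nozzle_blue's own z axis and vertical above 0.5 rad) or (distance of ring_blue from where it was at the start of the episode above 0.02 m or angle between ring_blue's own z axis and vertical above 0.5 rad) or (distance of die_blue from where it was at the start of the episode above 0.02 m or angle between die_blue's own z axis and vertical above 0.5 rad) or (distance of jar from where it was at the start of the episode above 0.02 m or angle between jar's own z axis and vertical above 0.5 rad)).
It also fails if it takes over 80 s, if anything falls off the work surface, if the arm or the gripper's body presses on something with over 40 N, if the wrist force passes 120 N, or if a joint passes its speed limit or range.

## Working session

There is one attempt and no reset: what is moved stays moved. The work goes in short steps, Python scripts to look and compute and a tool call to move; the robot and the scene stay as the last step left them, time stands still between calls to the robot, and variables do not carry over. Pictures are saved under pics/ and viewed, and the job is handed in when it is done.

Besides the shell and the picture viewer there is one more tool, called as name(argument=value, ...), one argument or row to a line, values as JSON. drive_tool: Moves the arm, as the interface text tells. Its arguments: {"type":"object","properties":{"steps":{"type":"array"},"force":{"type":"number"}},"required":["steps"]}

```bash
mkdir -p pics; python3 - <<'E'
from rig import *
import cv2,numpy as np
for n in("side","top"):
    im=read_camera(n); cv2.imwrite(f"pics/{n}0.png",im[:,:,::-1]); np.save(f"{n}0.npy",im)
    m=camera_model(n); print(n,{k:(np.round(v,4).tolist() if k!='x' else v) for k,v in m.items()})
s=read_state(); print(s, tip_reach)
E
```

```text
side {'fx': 411.3945, 'fy': 411.3945, 'cx': 284.3529, 'cy': 204.4418, 'D': [-0.1042, 0.0, 0.0, 0.0, 0.0], 'world_from_camera': [[-0.9135, -0.221, 0.3415, 231.6566], [-0.4065, 0.4662, -0.7857, 648.8129], [0.0145, -0.8566, -0.5157, 484.6929], [0.0, 0.0, 0.0, 1.0]]}
top {'fx': 491.8313, 'fy': 491.8313, 'cx': 282.7131, 'cy': 210.4344, 'D': [0.014, 0.0, 0.0, 0.0, 0.0], 'world_from_camera': [[-0.0106, -0.9968, 0.0798, 457.2162], [-0.9998, 0.0118, 0.0146, -4.9789], [-0.0155, -0.0797, -0.9967, 1060.1791], [0.0, 0.0, 0.0, 1.0]]}
{'t': 0.1, 'joints': array([-1.30080684e+00,  1.16440015e-01,  1.44217636e+00, -2.82106088e-05,
        1.58401821e+00, -3.78062959e-02]), 'dq': array([-0.00065922, -0.00155769, -0.00080901,  0.00015734, -0.00068841,
        0.00084296]), 'tau': array([ 2.73137455e-03, -7.22896886e+01, -6.23861647e+01,  7.81396986e-02,
        2.27496063e-02, -5.20862022e-05]), 'ee_pos': array([ 204.43476001, -643.13105248,  239.99137566]), 'tcp_rot': array([ 2.05579867,  0.32000159, -2.05610806]), 'ft_force': array([0.19957075, 0.17029891, 0.53647975]), 'torque': array([-0.04594547, -0.00893688, -0.04222067]), 'finger_gap': 92.86546492554304} 22.0
```

View pics/side0.png

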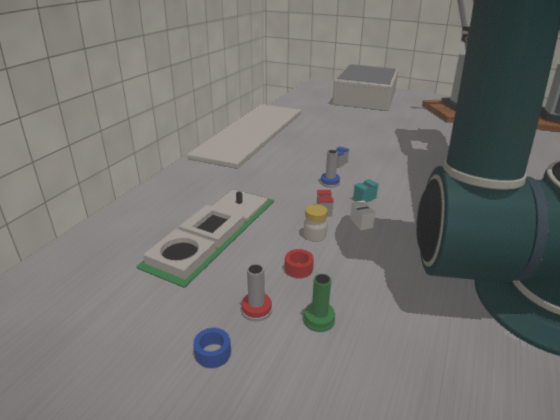

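View pics/top0.png

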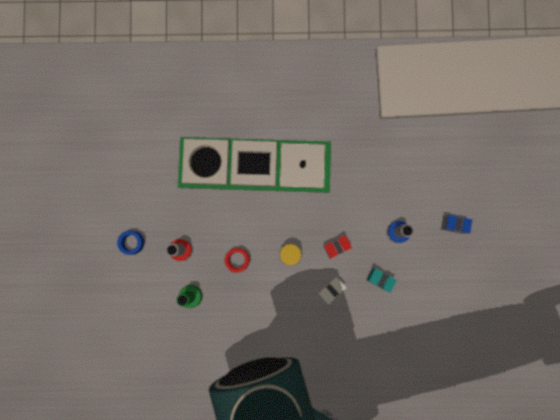

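The top view shows these candidates:
- Red nozzle (179,250), with a green look-alike at (188,296) and a blue one at (400,231).
- Red ring (237,260), with a blue one at (130,242).
- Red die (338,246), with turquoise (382,279), white (333,290) and blue (458,224) look-alikes.

Only the red ones fit the description. In the caddy, the round well is at (205,161), the rectangular well at (254,163) and the post at (303,164). I'll confirm with enlarged crops and measure.

```bash
cat > h.py <<'E'
import numpy as np,cv2
from rig import *
M={n:camera_model(n) for n in("side","top")}
def ray(n,uv):
    m=M[n];K=np.array([[m['fx'],0,m['cx']],[0,m['fy'],m['cy']],[0,0,1.]])
    p=cv2.undistortPoints(np.array([[uv]],float),K,np.array(m['D'],float))[0,0]
    T=np.array(m['world_from_camera']);d=T[:3,:3]@[p[0],p[1],1];return T[:3,3],d/np.linalg.norm(d)
def plane(n,uv,z):
    o,d=ray(n,uv);return o+d*(z-o[2])/d[2]
def tri(a,b):
    o1,d1=ray('top',a);o2,d2=ray('side',b)
    A=np.c_[d1,-d2];t=np.linalg.lstsq(A,o2-o1,rcond=None)[0]
    p,q=o1+d1*t[0],o2+d2*t[1];return (p+q)/2,np.linalg.norm(p-q)
def red(im):
    h=cv2.cvtColor(im,cv2.COLOR_RGB2HSV);return (((h[...,0]<10)|(h[...,0]>170))&(h[...,1]>130)&(h[...,2]>60)).astype(np.uint8)
def blobs(m,amin=15):
    n,l,s,c=cv2.connectedComponentsWithStats(m);return [(s[i].tolist(),np.round(c[i],1).tolist()) for i in range(1,n) if s[i][4]>=amin]
E
python3 - <<'E'
from h import *
t=np.load('top0.npy');s=np.load('side0.npy')
a=t[125:325,110:360];b=s[140:340,140:390]
a=cv2.resize(a,None,fx=3.2,fy=3.0)
cv2.imwrite('pics/ct.png',cv2.resize(t[125:315,110:360],None,fx=3.2,fy=3.15,interpolation=2)[:,:,::-1])
cv2.imwrite('pics/cs.png',cv2.resize(s[140:330,140:390],None,fx=3.2,fy=3.15,interpolation=2)[:,:,::-1])
for n,i in(('top',t),('side',s)):
    print(n,'red',blobs(red(i)))
    g=i.max(2)<50; g=g.astype(np.uint8)
    print('dark',[x for x in blobs(g,8)if x[0][4]<2500])
E
```

```text
top red [([338, 235, 14, 16, 128], [344.4, 242.8]), ([172, 239, 20, 22, 207], [182.7, 249.6]), ([324, 242, 14, 16, 131], [330.7, 249.7]), ([225, 248, 25, 24, 281], [236.5, 259.7])]
dark [([191, 148, 29, 29, 652], [205.1, 161.6]), ([239, 153, 30, 21, 607], [253.5, 163.0]), ([301, 161, 4, 6, 21], [302.4, 163.6]), ([404, 226, 8, 9, 54], [407.0, 230.1]), ([168, 246, 8, 8, 52], [171.5, 249.5]), ([328, 286, 9, 10, 39], [332.1, 290.2]), ([187, 292, 7, 8, 27], [190.4, 294.4]), ([178, 296, 9, 9, 65], [182.0, 299.7])]
side red [([318, 190, 13, 5, 59], [323.7, 191.9]), ([319, 197, 14, 5, 64], [325.3, 199.0]), ([285, 250, 28, 28, 633], [298.7, 262.9]), ([242, 295, 29, 22, 314], [256.8, 307.8])]
dark [([475, 0, 26, 12, 125], [488.4, 4.2]), ([486, 12, 8, 6, 20], [489.4, 14.8]), ([463, 27, 7, 4, 16], [466.2, 28.3]), ([463, 35, 4, 5, 11], [463.9, 36.3]), ([540, 109, 8, 11, 45], [543.4, 113.6]), ([553, 163, 7, 17, 82], [556.5, 170.4]), ([417, 180, 24, 82, 1437], [429.0, 219.9]), ([526, 233, 10, 33, 45], [531.3, 250.8]), ([438, 248, 3, 8, 10], [439.3, 251.8]), ([435, 257, 4, 7, 9], [436.3, 259.9]), ([430, 265, 6, 3, 9], [432.6, 266.3]), ([521, 264, 39, 41, 894], [544.8, 283.4]), ([475, 272, 69, 43, 660], [508.5, 289.9]), ([518, 272, 4, 5, 8], [519.5, 273.8]), ([505, 297, 3, 6, 8], [506.2, 299.6]), ([483, 303, 5, 5, 8], [485.2, 304.9]), ([516, 306, 5, 7, 13], [518.4, 308.8]), ([544, 311, 16, 9, 46], [551.8, 314.9])]
```

View pics/ct.png

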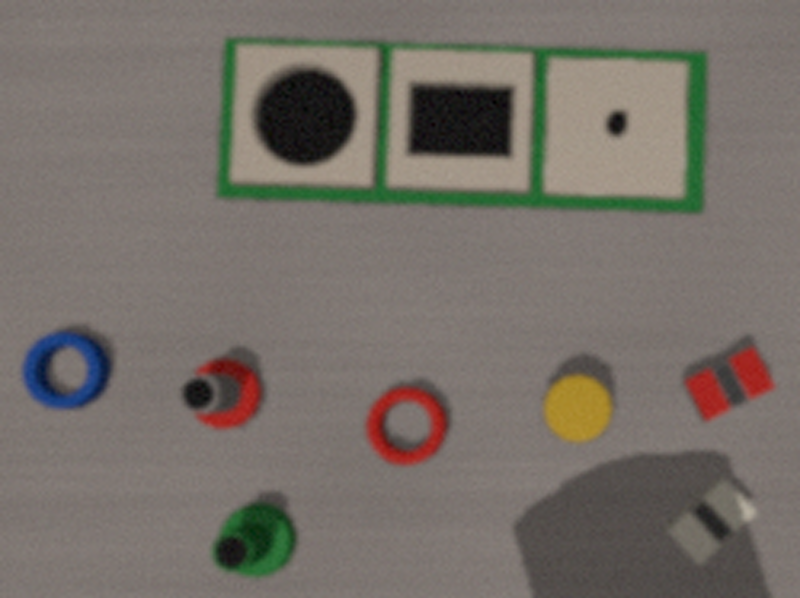

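View pics/cs.png

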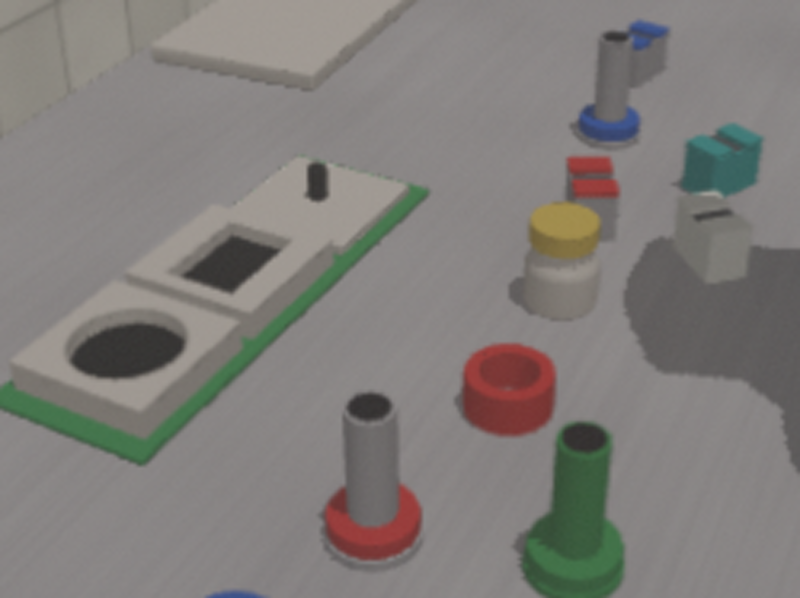

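The crops confirm it. Nozzle, ring and die with red marks sit at top crop (220,394), (406,425) and (730,382). The green, white and turquoise look-alikes are clearly separate. Now positions and heights.

```bash
python3 - <<'E'
from h import *
np.set_printoptions(precision=1,suppress=True)
t=np.load('top0.npy');s=np.load('side0.npy')
cs=lambda x,y:(140+x/3.2-.34,140+y/3.15-.34)
ct=lambda x,y:(110+x/3.2-.34,125+y/3.15-.34)
print('bore',*tri((171.5,249.5),cs(370,406)))
print('ringtop',*tri((237,260),cs(509,376)))
print('dieA',*tri((330.7,249.7),(325.3,198.6)),'dieB',*tri((344.4,242.8),(323.7,191.6)))
print('posttop',*tri(ct(613,127),cs(317,167)))
# seat corners: nozzle block right-front etc
print('blk corner nz front',*tri(ct(229,184),cs(16,360)), *tri(ct(376,187),cs(143,407)) if 0 else '')
print('nz near-robot +y corner',*tri(ct(229,184),cs(141,410)),'nz +y far',*tri(ct(234,44),cs(14,360)))
print('die -y near',*tri(ct(531,191),cs(332,243)),'ring -y near',*tri(ct(688,199),cs(409,188)))
print('floor round',*tri((205.1,161.6),cs(128,350)),'floor rect c',*tri((253.5,163.0),cs(233,263)))
h=cv2.cvtColor(t,cv2.COLOR_RGB2HSV)
w=((h[...,1]<60)&(h[...,2]>140)).astype(np.uint8)
roi=np.zeros_like(w);roi[130:195,175:335]=1
green=((h[...,0]>45)&(h[...,0]<85)&(h[...,1]>120)).astype(np.uint8)*roi
print('green',cv2.minAreaRect(cv2.findNonZero(green)))
for z,(a,b) in ((26,(178,229)),(26,(231,278)),(14,(280,328))):
    r=np.zeros_like(w);r[138:190,a:b]=1
    m=((t.max(2)>120)&(green==0)&(h[...,1]<70)).astype(np.uint8)*r
    nn,l,st,_=cv2.connectedComponentsWithStats(m);i=1+np.argmax(st[1:,4]);m=(l==i).astype(np.uint8)
    R=cv2.minAreaRect(cv2.findNonZero(m)); P=np.array([plane('top',c,z)[:2] for c in cv2.boxPoints(R)])
    print(R,P.mean(0),np.linalg.norm(P[1]-P[0]),np.linalg.norm(P[2]-P[1]),'yaw',np.arctan2(*(P[1]-P[0])[::-1]))
print('floor c',plane('top',(205.1,161.6),14),plane('top',(253.5,163),14),'post blob',plane('top',(302.4,163.6),28))
a,b=plane('top',(330.7,249.7),39),plane('top',(344.4,242.8),39);print('die',(a+b)/2,'y axis angle',np.arctan2(*(a-b)[1::-1]))
m=red(t)
for x,z in((225,28),(172,18)):
    r=np.zeros_like(m);r[230:280,x-3:x+30]=1
    p=cv2.findNonZero(m*r);hu=cv2.convexHull(p);print(cv2.minEnclosingCircle(hu),cv2.fitEllipse(hu)[0],plane('top',cv2.fitEllipse(hu)[0],z),plane('top',cv2.minEnclosingCircle(hu)[0],z))
E
```

```text
bore [459.8 230.1  86.3] 1.0326861428067795
ringtop [437.1 107.4  23.2] 0.2338397991689391
dieA [456.3 -88.2  40.3] 0.3325983451079853 dieB [ 470.1 -116.8   39.8] 0.6224934920648381
posttop [634.6 -29.3  41.6] 2.000799658023382
blk corner nz front [623.2 238.5  61.7] 67.01128232915576
nz near-robot +y corner [600.7 224.7  28.6] 0.28407331960472926 nz +y far [694.1 220.4  28.7] 4.6469380885126075
die -y near [594.6  25.   21.5] 0.7287217076306451 ring -y near [589.8 -79.9   9.2] 1.6092089810170545
floor round [647.1 175.3  20. ] 0.7921554449574976 floor rect c [642.3  71.3  20.2] 1.7658828242522995
green ((254.12521362304688, 164.367431640625), (149.84030151367188, 49.250118255615234), 1.7357046604156494)
((204.44888305664062, 160.77796936035156), (44.604331970214844, 44.12472152709961), 2.2906100749969482) [648.3 175.9] 95.09028975443157 95.6222000781183 yaw -0.03446728584304295
((253.18019104003906, 162.37294006347656), (44.48076248168945, 44.186771392822266), 1.6846843957901) [643.5  72. ] 95.09131048143512 95.08829562669916 yaw -0.03160102292683204
((302.30584716796875, 164.71267700195312), (44.2596435546875, 43.697418212890625), 1.7899105548858643) [639.2 -32.7] 94.9417690872515 95.36100399145839 yaw -0.04110040074174785
floor c [648.6 176.6  14. ] [644.2  72.2  14. ] post blob [639.  -32.6  28. ]
die [ 463.4 -102.6   39. ] y axis angle 2.024720293500371
((236.760498046875, 259.87396240234375), 12.382229804992676) (236.64149475097656, 259.6416931152344) [437.8 107.6  28. ] [437.3 107.4  28. ]
((180.0454559326172, 249.63636779785156), 11.145737648010254) (179.8129425048828, 249.49095153808594) [460.3 229.1  18. ] [460.  228.7  18. ]
```

Measured heights:

| Point | Measured z (mm) | Text z (mm) |
|---|---|---|
| Nozzle top | 86 | 85 |
| Die top | 40 | 40 |
| Nozzle block top | 28 | 26 |
| Die block top | 21 | 26 |
| Post top | 42 | 40 |

The ring top (23 against 28) came from a rough ellipse, so I'll use the text there. Next I'll set up the move arithmetic, with the nozzle first.

```bash
cat > mv.py <<'E'
import sys,numpy as np
from scipy.spatial.transform import Rotation as Ro
from rig import *
def go(pos,yaw):
    s=read_state();R=Ro.from_rotvec(s['tcp_rot']).as_matrix();p=np.array(s['ee_pos'])
    best=None
    for k in(0,np.pi):
        y=np.array([np.cos(yaw+k),np.sin(yaw+k),0]);x=np.array([0,0,-1.]);Rt=np.c_[x,y,np.cross(x,y)]
        rv=Ro.from_matrix(R.T@Rt).as_rotvec()
        if best is None or np.linalg.norm(rv)<np.linalg.norm(best):best=rv
    d=R.T@(np.array(pos)-p)
    print('t',round(s['t'],2),'p',np.round(p,1),'j6',np.round(s['joints'][5],2),'F',np.round(s['ft_force'],1),'gap',round(s['finger_gap'],1))
    print('shift units',np.round(d/50,2),'turn units',np.round(np.degrees(best)/8,2),'| tool axes world y',np.round(R[:,1],2),'z',np.round(R[:,2],2))
a=[float(v) for v in sys.argv[1:]]
go(a[:3],a[3])
E
python3 mv.py 460 229.5 190 -0.044
```

```text
t 0.1 p [ 204.4 -643.1  240. ] j6 -0.04 F [0.2 0.2 0.5] gap 92.9
shift units [  1.02 -15.08 -10.16] turn units [-8.73 -0.    0.01] | tool axes world y [ 0.3  -0.95 -0.  ] z [-0.95 -0.3  -0.  ]
```

drive_tool(
  steps=[0.05,-0.8,-0.54,0,0,0,70,0.05,-0.8,-0.54,0,0,0,70,0.05,-0.8,-0.54,0,0,0,70,0.05,-0.8,-0.54,0,0,0,70,0.05,-0.8,-0.54,0,0,0,70,0.05,-0.8,-0.54,0,0,0,70,0.05,-0.8,-0.54,0,0,0,70,0.05,-0.8,-0.54,0,0,0,70,0.05,-0.8,-0.54,0,0,0,70,0.05,-0.8,-0.54,0,0,0,70,0.05,-0.8,-0.54,0,0,0,70,0.05,-0.8,-0.54,0,0,0,70,0.05,-0.8,-0.54,0,0,0,70,0.05,-0.8,-0.54,0,0,0,70,0.05,-0.8,-0.54,0,0,0,70,0.05,-0.8,-0.54,0,0,0,70,0.05,-0.8,-0.54,0,0,0,70],
  force=20,
)

```text
t: 1.8
ee_pos: [437.8, 168.5, 194.4]
tcp_rot: [2.067, 0.317, -2.059]
ft_force: [0.4, -0.7, -0.2]
finger_gap: 70.4
```

```bash
python3 mv.py 460 229.5 190 -0.044
```

```text
t 1.8 p [437.8 168.5 194.4] j6 1.58 F [ 0.4 -0.7 -0.2] gap 70.4
shift units [ 0.1  -1.03 -0.78] turn units [-8.79 -0.05  0.01] | tool axes world y [ 0.29 -0.96 -0.01] z [-0.96 -0.29 -0.  ]
```

drive_tool(
  steps=[0.05,-0.5,-0.38,0,0,0,60,0.05,-0.5,-0.38,0,0,0,60,0,0,0,-0.97,0,0,60,0,0,0,-0.97,0,0,60,0,0,0,-0.97,0,0,60,0,0,0,-0.97,0,0,60,0,0,0,-0.97,0,0,60,0,0,0,-0.97,0,0,60,0,0,0,-0.97,0,0,60,0,0,0,-0.97,0,0,60,0,0,0,-0.97,0,0,60],
)

```text
t: 2.9
ee_pos: [458.0, 236.8, 184.3]
tcp_rot: [1.209, 1.217, -1.21]
ft_force: [-0.2, 0.7, -0.9]
finger_gap: 60.0
```

```bash
python3 mv.py 460 229.5 58 -0.044
```

```text
t 2.9 p [458.  236.8 184.3] j6 0.42 F [-0.2  0.7 -0.9] gap 60.0
shift units [2.53 0.05 0.16] turn units [ 0.32 -0.03  0.04] | tool axes world y [ 1.    0.   -0.01] z [ 0. -1. -0.]
```

drive_tool(
  steps=[0,0.05,0.16,0.32,0,0,60,0.3,0,0,0,0,0,60,0.4,0,0,0,0,0,60,0.4,0,0,0,0,0,60],
)

```text
t: 3.3
ee_pos: [461.1, 228.1, 127.6]
tcp_rot: [1.255, 1.186, -1.252]
ft_force: [-0.0, 1.0, -0.5]
finger_gap: 59.9
```

```bash
python3 mv.py 460 229.5 58 -0.044; python3 - <<'E'
from h import *
im=read_camera('side');cv2.imwrite('pics/n1.png',cv2.resize(im[140:340,160:400],None,fx=3,fy=3)[:,:,::-1])
E
```

```text
t 3.3 p [461.1 228.1 127.6] j6 0.46 F [-0.   1.  -0.5] gap 59.9
shift units [ 1.39 -0.02 -0.02] turn units [-0.11 -0.04  0.02] | tool axes world y [ 1.   -0.06 -0.  ] z [-0.06 -1.   -0.  ]
```

View pics/n1.png

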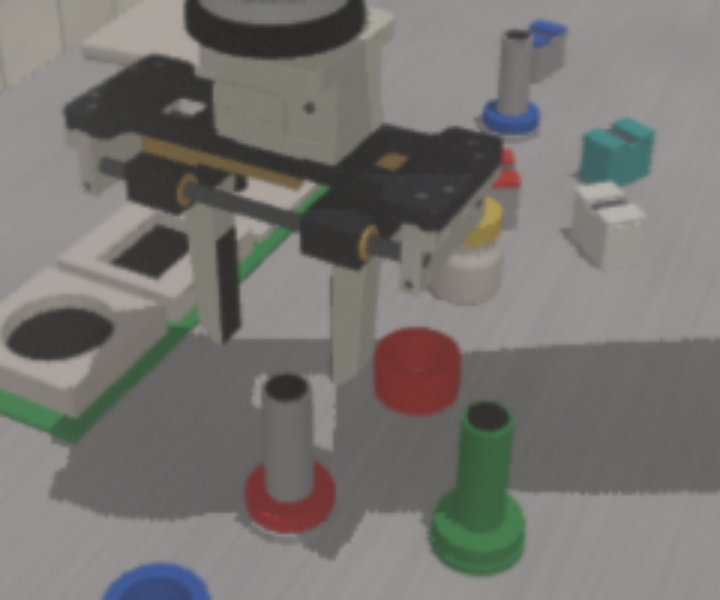

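The fingers straddle the tube, whose bore is at crop (287,387). I'll descend and grip.

drive_tool(
  steps=[0.4,-0.02,0,0,0,0,60,0.4,0,0,0,0,0,60,0.4,0,0,0,0,0,60,0.2,0,0,0,0,0,60,0,0,0,0,0,0,60,0,0,0,0,0,0,15,0,0,0,0,0,0,15,0,0,0,0,0,0,15,0,0,0,0,0,0,15,0,0,0,0,0,0,15,0,0,0,0,0,0,15,0,0,0,0,0,0,15],
  force=25,
)

```text
t: 4.55
ee_pos: [458.2, 226.9, 51.5]
tcp_rot: [1.267, 1.178, -1.271]
ft_force: [0.5, 0.4, -1.3]
finger_gap: 25.9
```

```bash
python3 mv.py 648.4 176 125 -0.044
```

```text
t 4.55 p [458.2 226.9  51.5] j6 0.48 F [ 0.5  0.4 -1.3] gap 25.9
shift units [-1.5   3.86  0.71] turn units [-0.26 -0.02  0.05] | tool axes world y [ 1.   -0.08 -0.01] z [-0.08 -1.   -0.  ]
```

drive_tool(
  steps=[-0.3,0,0,0,0,0,15,-0.6,0,0,0,0,0,15,-0.6,0,0,-0.26,0,0.05,15,0,0.5,0.09,0,0,0,15,0,0.7,0.13,0,0,0,15,0,0.7,0.13,0,0,0,15,0,0.7,0.13,0,0,0,15,0,0.6,0.13,0,0,0,15,0,0.4,0.1,0,0,0,15,0,0,0,0,0,0,15,0,0,0,0,0,0,15],
)

```text
t: 5.65
ee_pos: [644.0, 182.0, 141.1]
tcp_rot: [1.245, 1.189, -1.233]
ft_force: [-0.0, 0.7, -0.9]
finger_gap: 25.6
```

```bash
python3 mv.py 648.4 176 66 -0.044; python3 - <<'E'
from h import *
im=read_camera('side');np.save('s1.npy',im);cv2.imwrite('pics/n2.png',cv2.resize(im[100:340,80:400],None,fx=2.5,fy=2.5)[:,:,::-1])
im=read_camera('top');cv2.imwrite('pics/n2t.png',cv2.resize(im[100:280,150:350],None,fx=3,fy=3)[:,:,::-1])
E
```

```text
t 5.65 p [644.  182.  141.1] j6 0.28 F [-0.   0.7 -0.9] gap 25.6
shift units [1.5  0.08 0.12] turn units [ 0.02 -0.03 -0.04] | tool axes world y [ 1.   -0.04  0.01] z [-0.04 -1.   -0.  ]
```

View pics/n2.png

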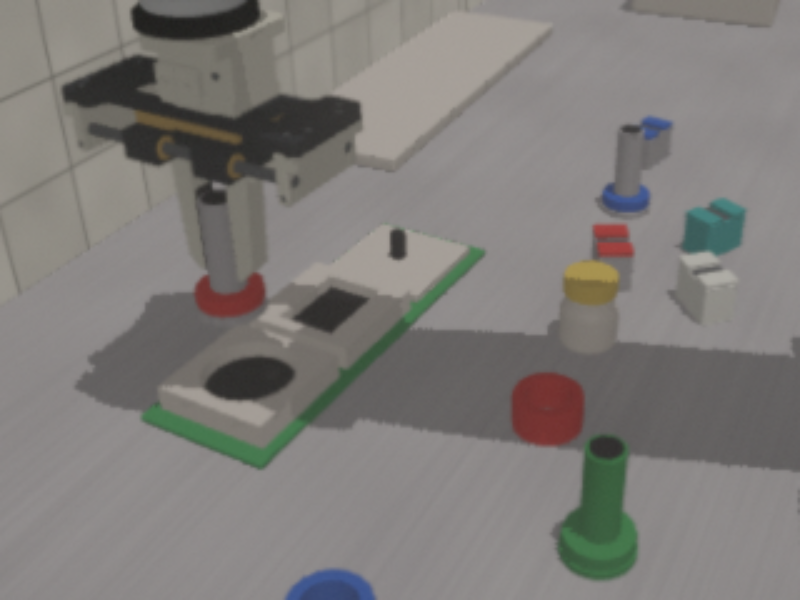

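View pics/n2t.png

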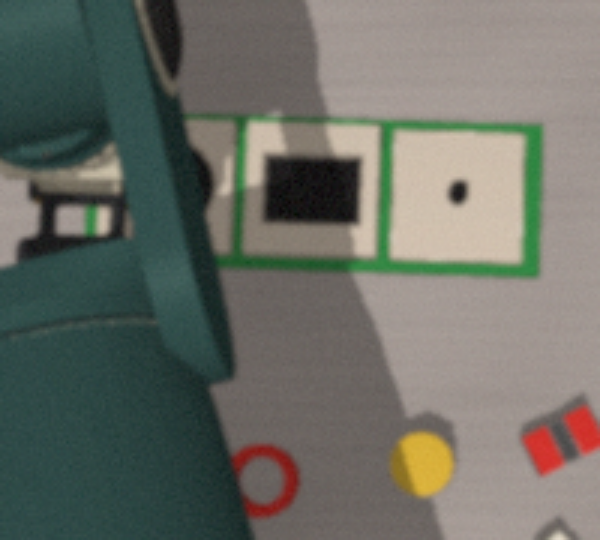

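```bash
python3 - <<'E'
from h import *
np.set_printoptions(precision=1,suppress=True)
print(plane('side',(80+213/2.5,100+197/2.5),174.6))
r=red(np.load('s1.npy'));print(blobs(r))
# reference: same method on initial bore
print('ref bore z85',plane('side',(255.3,268.5),85),' red blob c at z12 start',plane('side',(256.8,307.8),12))
b=[x for x in blobs(r) if x[1][0]<200][0][1];print(plane('side',b,12+89.6))
E
```

```text
[645.8 185.6 174.6]
[([318, 190, 13, 5, 57], [323.5, 191.9]), ([319, 197, 14, 5, 65], [325.4, 199.0]), ([159, 210, 26, 16, 239], [171.7, 219.1]), ([285, 250, 28, 28, 639], [298.7, 263.1])]
ref bore z85 [460.  228.5  85. ]  red blob c at z12 start [455.4 236.1  12. ]
[639.3 191.8 101.6]
```

drive_tool(
  steps=[0,0.08,0.18,0,0,0,15,0,0,0,0,0,0,15,0.4,0,0,0,0,0,15,0.4,0,0,0,0,0,15,0.3,0,0,0,0,0,15,0,0,0,0,0,0,15],
)

```text
t: 6.35
ee_pos: [646.2, 173.3, 86.9]
tcp_rot: [1.246, 1.188, -1.229]
ft_force: [0.3, -0.6, -2.3]
finger_gap: 25.6
```

```bash
python3 mv.py 648 173.2 65.5 -0.044
```

```text
t 6.35 p [646.2 173.3  86.9] j6 0.26 F [ 0.3 -0.6 -2.3] gap 25.6
shift units [0.43 0.03 0.  ] turn units [ 0.04 -0.04 -0.06] | tool axes world y [ 1.   -0.04  0.01] z [-0.04 -1.   -0.01]
```

drive_tool(
  steps=[0.15,0.03,0,0,0,0,15,0.15,0.01,0,0,0,0,15,0.05,0,0,0,0,0,15,0,0,0,0,0,0,15],
)

```text
t: 6.75
ee_pos: [649.0, 173.6, 70.0]
tcp_rot: [1.247, 1.188, -1.227]
ft_force: [-0.4, 0.4, -2.8]
finger_gap: 25.5
```

```bash
python3 mv.py 648 173.2 65.5 -0.044; python3 - <<'E'
from h import *
im=read_camera('side');cv2.imwrite('pics/n3.png',cv2.resize(im[150:280,100:280],None,fx=4,fy=4)[:,:,::-1])
E
```

```text
t 6.75 p [649.  173.6  70. ] j6 0.26 F [-0.4  0.4 -2.8] gap 25.5
shift units [ 0.09 -0.02  0.01] turn units [ 0.04 -0.04 -0.07] | tool axes world y [ 1.   -0.04  0.01] z [-0.04 -1.   -0.01]
```

View pics/n3.png

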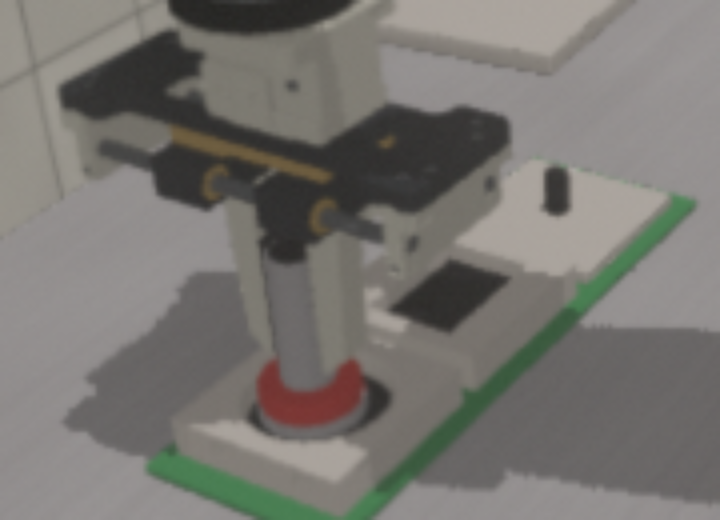

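```bash
python3 - <<'E'
from h import *
im=read_camera('side')
b=[x for x in blobs(red(im)) if x[1][0]<220];print(b)
ref=plane('side',(256.8,307.8),12)-[460.1,229.4,12]
print(np.round(plane('side',b[0][1],12+18.5)-ref,1))
E
```

```text
[([165, 241, 25, 15, 209], [176.9, 249.0])]
[649.7 177.1  30.5]
```

drive_tool(
  steps=[0.05,-0.02,0.01,0,0,0,15,0.03,0,0,0,0,0,15,0,0,0,0,0,0,15],
)

```text
t: 7.15
ee_pos: [648.4, 173.2, 67.0]
tcp_rot: [1.248, 1.187, -1.226]
ft_force: [0.4, -0.6, -1.4]
finger_gap: 25.4
```

```bash
python3 mv.py 648 173.2 65.5 -0.044
```

```text
t 7.15 p [648.4 173.2  67. ] j6 0.26 F [ 0.4 -0.6 -1.4] gap 25.4
shift units [ 0.03 -0.01  0.  ] turn units [ 0.04 -0.05 -0.08] | tool axes world y [ 1.   -0.04  0.01] z [-0.04 -1.   -0.01]
```

drive_tool(
  steps=[0.04,0,0,0,0,0,15,0.03,0,0,0,0,0,15],
)

```text
t: 7.35
ee_pos: [648.9, 173.4, 65.2]
tcp_rot: [1.249, 1.186, -1.224]
ft_force: [-7.1, -1.3, 18.5]
finger_gap: 25.7
```

```bash
python3 mv.py 648 173.2 65.5 -0.044
```

```text
t 7.35 p [648.9 173.4  65.2] j6 0.26 F [-7.1 -1.3 18.5] gap 25.7
shift units [-0.01 -0.02  0.  ] turn units [ 0.04 -0.05 -0.09] | tool axes world y [ 1.   -0.04  0.01] z [-0.04 -1.   -0.01]
```

Contact at TCP z 65.2, where 65.5 was expected. Now release gently, open, and go up.

drive_tool(
  steps=[-0.02,0,0,0,0,0,28,0,0,0,0,0,0,40,0,0,0,0,0,0,60,0,0,0,0,0,0,60,-0.5,0,0,0,0,0,60,-0.7,0,0,0,0,0,60,-0.7,0,0,0,0,0,70,-0.5,0,0,0,0,0,75],
)

```text
t: 8.15
ee_pos: [645.6, 172.2, 184.9]
tcp_rot: [1.244, 1.19, -1.231]
ft_force: [0.4, 0.1, 0.5]
finger_gap: 71.1
```

```bash
python3 mv.py 437.5 107.5 150 -0.044; python3 - <<'E'
from h import *
im=read_camera('side');print(blobs(red(im)));cv2.imwrite('pics/n4.png',cv2.resize(im[150:280,100:280],None,fx=4,fy=4)[:,:,::-1])
E
```

```text
t 8.15 p [645.6 172.2 184.9] j6 0.26 F [0.4 0.1 0.5] gap 71.1
shift units [ 0.67 -4.11  1.46] turn units [ 0.04 -0.04 -0.04] | tool axes world y [ 1.   -0.04  0.01] z [-0.04 -1.   -0.01]
[([318, 190, 13, 5, 58], [323.8, 191.9]), ([319, 197, 14, 5, 65], [325.4, 199.0]), ([165, 241, 26, 17, 218], [177.7, 250.6]), ([285, 250, 28, 28, 639], [298.7, 263.1])]
```

View pics/n4.png

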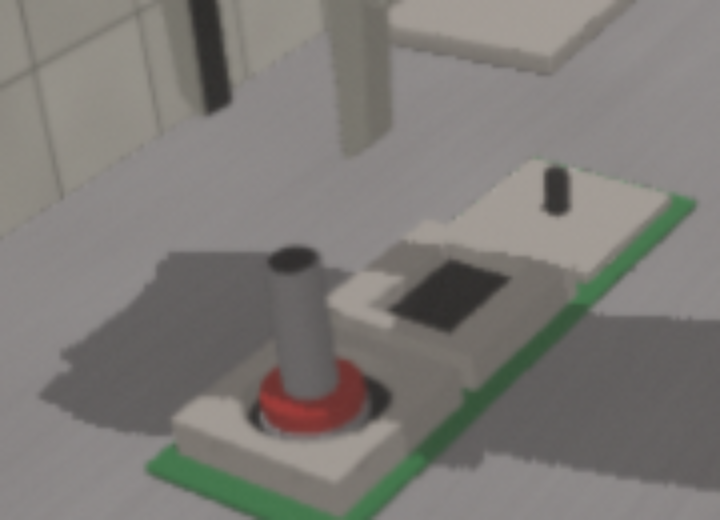

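The red nozzle stands upright in the round well at crop (310,400), released. Next is the ring.

drive_tool(
  steps=[0,-0.6,0.21,0,0,0,75,0,-0.8,0.28,0,0,0,75,0,-0.8,0.28,0,0,0,75,0,-0.8,0.28,0,0,0,75,0,-0.7,0.26,0,0,0,75,0.3,-0.4,0.13,0,0,0,75,0.3,0,0,0,0,0,75,0,0,0,0,0,0,75],
)

```text
t: 9.0
ee_pos: [433.0, 106.6, 154.7]
tcp_rot: [1.25, 1.185, -1.223]
ft_force: [-0.6, -0.0, 0.5]
finger_gap: 75.1
```

```bash
python3 mv.py 437.5 107.5 29 -0.044; python3 - <<'E'
from h import *
im=read_camera('top');cv2.imwrite('pics/r0.png',cv2.resize(im[120:300,150:390],None,fx=3,fy=3)[:,:,::-1])
E
```

```text
t 9.0 p [433.  106.6 154.7] j6 0.22 F [-0.6 -0.   0.5] gap 75.1
shift units [ 2.51  0.05 -0.  ] turn units [ 0.04 -0.05 -0.11] | tool axes world y [ 1.   -0.04  0.01] z [-0.04 -1.   -0.01]
```

View pics/r0.png

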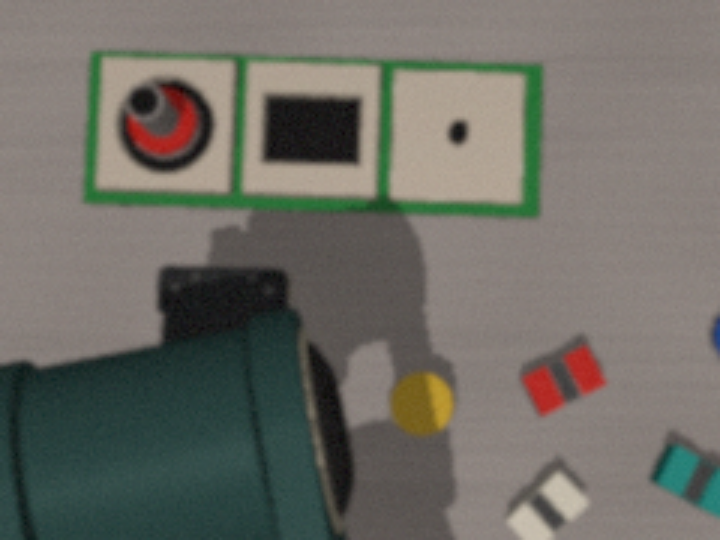

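The top view shows the nozzle well centred: collar at crop (165,123), well around (166,123). I'll descend on the ring.

drive_tool(
  steps=[0.4,0.05,0,0,-0.05,-0.11,75,0.5,0,0,0,0,0,75,0.5,0,0,0,0,0,75,0.4,0,0,0,0,0,75,0,0,0,0,0,0,75],
)

```text
t: 9.55
ee_pos: [441.7, 108.2, 65.8]
tcp_rot: [1.238, 1.19, -1.235]
ft_force: [0.8, 0.2, -0.6]
finger_gap: 75.4
```

```bash
python3 mv.py 437.5 107.5 29 -0.044; python3 - <<'E'
from h import *
im=read_camera('side');cv2.imwrite('pics/r1.png',cv2.resize(im[160:300,220:400],None,fx=4,fy=4)[:,:,::-1])
E
```

```text
t 9.55 p [441.7 108.2  65.8] j6 0.22 F [ 0.8  0.2 -0.6] gap 75.4
shift units [ 0.74 -0.09  0.02] turn units [ 0.04 -0.01 -0.01] | tool axes world y [ 1.   -0.04  0.  ] z [-0.04 -1.   -0.  ]
```

View pics/r1.png

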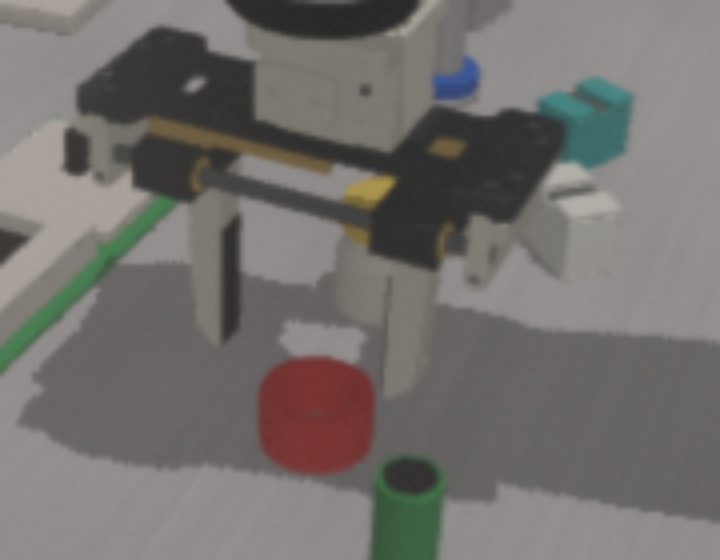

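drive_tool(
  steps=[0.25,-0.09,0,0,0,0,75,0.25,0,0,0,0,0,75,0.12,0,0,0,0,0,75,0,0,0,0,0,0,75],
)

```text
t: 10.0
ee_pos: [439.8, 109.1, 37.0]
tcp_rot: [1.241, 1.187, -1.231]
ft_force: [-0.1, 0.9, -0.0]
finger_gap: 75.2
```

```bash
python3 mv.py 437.5 107.5 29 -0.044
```

```text
t 10.0 p [439.8 109.1  37. ] j6 0.22 F [-0.1  0.9 -0. ] gap 75.2
shift units [ 0.16 -0.04  0.03] turn units [ 0.05 -0.01 -0.05] | tool axes world y [ 1.   -0.04  0.01] z [-0.04 -1.   -0.  ]
```

drive_tool(
  steps=[0.15,-0.04,0.03,0,0,0,75,0,0,0,0,0,0,75,0,0,0,0,0,0,40,0,0,0,0,0,0,40,0,0,0,0,0,0,40,0,0,0,0,0,0,40,0,0,0,0,0,0,40,0,0,0,0,0,0,40],
  force=15,
)

```text
t: 10.8
ee_pos: [438.3, 107.6, 30.3]
tcp_rot: [1.243, 1.186, -1.229]
ft_force: [0.0, 0.2, -0.3]
finger_gap: 50.7
```

```bash
python3 mv.py 639.2 -32.5 110 -0.044
```

```text
t 10.8 p [438.3 107.6  30.3] j6 0.22 F [ 0.   0.2 -0.3] gap 50.7
shift units [-1.56  4.13  2.64] turn units [ 0.04 -0.02 -0.06] | tool axes world y [ 1.   -0.04  0.01] z [-0.04 -1.   -0.  ]
```

drive_tool(
  steps=[-0.4,0,0,0,0,0,40,-0.6,0,0,0,0,0,40,-0.5,0,0,0,0,0,40,0,0.4,0.25,0,0,0,40,0,0.6,0.39,0,0,0,40,0,0.7,0.45,0,0,0,40,0,0.7,0.45,0,0,0,40,0,0.7,0.45,0,0,0,40,0,0.6,0.38,0,0,0,40,0,0.3,0.2,0,0,0,40,0,0,0,0,0,0,40,0,0,0,0,0,0,40],
)

```text
t: 12.0
ee_pos: [639.9, -34.2, 108.8]
tcp_rot: [1.242, 1.187, -1.228]
ft_force: [0.1, -0.5, -0.1]
finger_gap: 50.5
```

```bash
python3 mv.py 639.2 -32.5 70 -0.044;python3 - <<'E'
from h import *
im=read_camera('side');np.save('s2.npy',im);cv2.imwrite('pics/r2.png',cv2.resize(im[120:260,160:340],None,fx=4,fy=4)[:,:,::-1])
E
```

```text
t 12.0 p [639.9 -34.2 108.8] j6 -0.06 F [ 0.1 -0.5 -0.1] gap 50.5
shift units [ 0.78 -0.02 -0.03] turn units [ 0.06 -0.02 -0.06] | tool axes world y [ 1.   -0.04  0.01] z [-0.04 -1.   -0.  ]
```

View pics/r2.png

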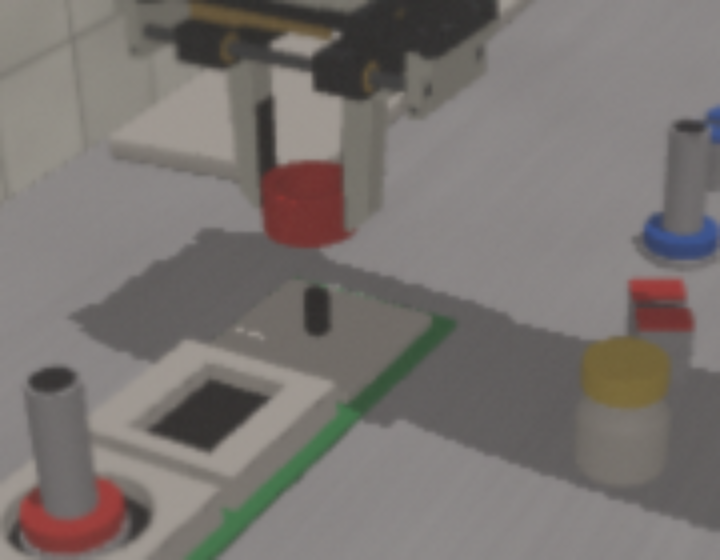

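drive_tool(
  steps=[0.3,-0.01,-0.02,0,0,0,40,0.3,0,0,0,0,0,40,0,0,0,0,0,0,40],
)

```text
t: 12.35
ee_pos: [637.9, -31.2, 76.5]
tcp_rot: [1.241, 1.188, -1.226]
ft_force: [-0.1, 0.3, 0.4]
finger_gap: 50.9
```

```bash
python3 mv.py 639.2 -32.5 44.3 -0.044;python3 - <<'E'
from h import *
im=read_camera('side');np.save('s2.npy',im);cv2.imwrite('pics/r3.png',cv2.resize(im[140:240,170:300],None,fx=6,fy=6)[:,:,::-1])
E
```

```text
t 12.35 p [637.9 -31.2  76.5] j6 -0.06 F [-0.1  0.3  0.4] gap 50.9
shift units [0.64 0.02 0.03] turn units [ 0.07 -0.02 -0.07] | tool axes world y [ 1.   -0.03  0.01] z [-0.03 -1.   -0.  ]
```

View pics/r3.png

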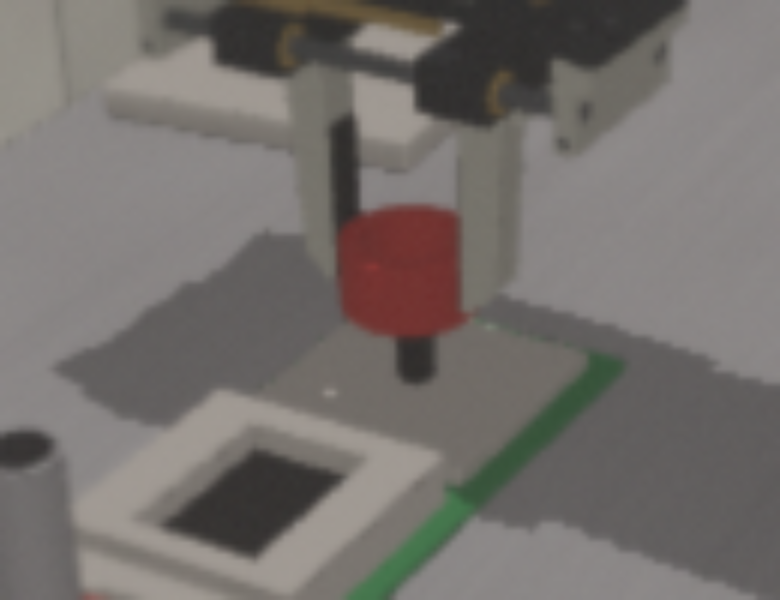

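drive_tool(
  steps=[0.2,0.02,0.02,0,0,0,40,0.2,0,0,0,0,0,40,0.08,0,0,0,0,0,40,0,0,0,0,0,0,40],
)

```text
t: 12.8
ee_pos: [639.4, -31.9, 51.7]
tcp_rot: [1.241, 1.187, -1.225]
ft_force: [0.1, -0.8, -0.4]
finger_gap: 50.8
```

```bash
python3 mv.py 639.2 -32.5 44.3 -0.044;python3 - <<'E'
from h import *
im=read_camera('side');cv2.imwrite('pics/r4.png',cv2.resize(im[140:240,170:300],None,fx=6,fy=6)[:,:,::-1])
E
```

```text
t 12.8 p [639.4 -31.9  51.7] j6 -0.06 F [ 0.1 -0.8 -0.4] gap 50.8
shift units [ 0.15 -0.    0.01] turn units [ 0.07 -0.02 -0.07] | tool axes world y [ 1.   -0.03  0.01] z [-0.03 -1.   -0.  ]
```

View pics/r4.png

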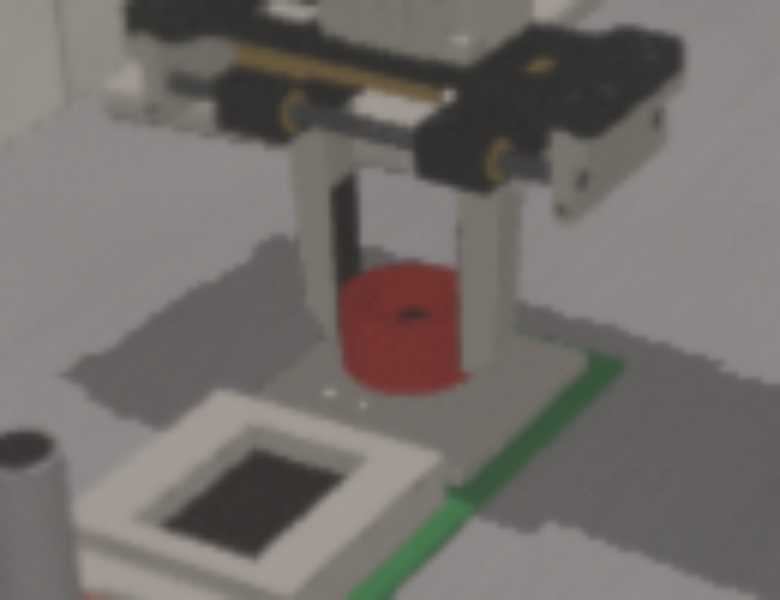

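The post's black top shows inside the ring at (413,314). I'll lower the last 7 mm.

drive_tool(
  steps=[0.08,0,0.01,0,0,0,40,0.05,0,0,0,0,0,40,0.02,0,0,0,0,0,40,0,0,0,0,0,0,40],
)

```text
t: 13.25
ee_pos: [640.0, -32.6, 44.7]
tcp_rot: [1.242, 1.186, -1.224]
ft_force: [0.7, 0.7, -1.0]
finger_gap: 50.6
```

```bash
python3 mv.py 639.2 -32.5 44.3 -0.044
```

```text
t 13.25 p [640.  -32.6  44.7] j6 -0.06 F [ 0.7  0.7 -1. ] gap 50.6
shift units [ 0.01 -0.02 -0.  ] turn units [ 0.07 -0.02 -0.09] | tool axes world y [ 1.   -0.03  0.01] z [-0.03 -1.   -0.  ]
```

drive_tool(
  steps=[0.02,-0.01,0,0,0,0,40,0.01,0,0,0,0,0,40],
)

```text
t: 13.45
ee_pos: [639.8, -32.5, 44.0]
tcp_rot: [1.242, 1.185, -1.223]
ft_force: [-4.3, 0.0, 7.4]
finger_gap: 50.5
```

```bash
python3 mv.py 639.2 -32.5 44.3 -0.044
```

```text
t 13.45 p [639.8 -32.5  44. ] j6 -0.06 F [-4.3  0.   7.4] gap 50.5
shift units [-0.01 -0.01 -0.  ] turn units [ 0.07 -0.02 -0.09] | tool axes world y [ 1.   -0.03  0.01] z [-0.03 -1.   -0.  ]
```

drive_tool(
  steps=[-0.01,0,0,0,0,0,56,0,0,0,0,0,0,65,0,0,0,0,0,0,72,0,0,0,0,0,0,72,-0.4,0,0,0,0,0,72,-0.7,0,0,0,0,0,72,-0.7,0,0,0,0,0,60,-0.5,0,0,0,0,0,60],
)

```text
t: 14.25
ee_pos: [636.3, -32.6, 158.5]
tcp_rot: [1.239, 1.191, -1.229]
ft_force: [-0.4, 0.5, 0.3]
finger_gap: 62.0
```

```bash
python3 mv.py 463.4 -102.6 100 0.454;python3 - <<'E'
from h import *
im=read_camera('side');cv2.imwrite('pics/r5.png',cv2.resize(im[140:290,150:350],None,fx=4,fy=4)[:,:,::-1])
E
```

```text
t 14.25 p [636.3 -32.6 158.5] j6 -0.06 F [-0.4  0.5  0.3] gap 62.0
shift units [ 1.15 -3.42  1.52] turn units [-3.5  -0.01 -0.04] | tool axes world y [ 1.   -0.03  0.01] z [-0.03 -1.   -0.  ]
```

View pics/r5.png

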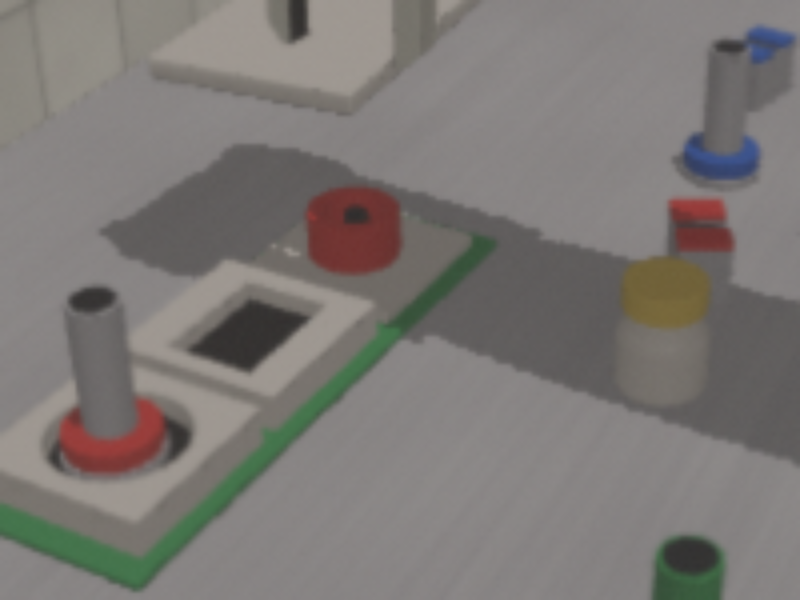

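The ring lies flat around the post at crop (355,230), released. Next is the die: move over it, then turn.

drive_tool(
  steps=[0,-0.6,0.26,0,0,0,60,0,-0.75,0.34,0,0,0,60,0,-0.75,0.34,0,0,0,60,0,-0.75,0.34,0,0,0,60,0,-0.5,0.22,0,0,0,60,0,0,0,-0.9,0,0,60,0,0,0,-0.9,0,0,60,0,0,0,-0.9,0,0,60,0,0,0,-0.8,0,0,60,0,0,0,0,0,0,60],
)

```text
t: 15.3
ee_pos: [461.3, -104.2, 160.8]
tcp_rot: [0.86, 1.384, -0.846]
ft_force: [0.0, -0.6, 0.2]
finger_gap: 60.3
```

```bash
python3 mv.py 463.4 -102.6 40 0.454
```

```text
t 15.3 p [ 461.3 -104.2  160.8] j6 -0.75 F [ 0.  -0.6  0.2] gap 60.3
shift units [ 2.42  0.02 -0.02] turn units [ 0.13  0.04 -0.1 ] | tool axes world y [0.89 0.46 0.01] z [ 0.46 -0.89  0.01]
```

drive_tool(
  steps=[0.4,0.02,-0.02,0.13,0.04,-0.1,60,0.5,0,0,0,0,0,60,0.4,0,0,0,0,0,60,0.2,0,0,0,0,0,60,0,0,0,0,0,0,60],
)

```text
t: 15.8
ee_pos: [461.4, -102.3, 79.4]
tcp_rot: [0.881, 1.388, -0.884]
ft_force: [0.7, -0.0, 0.2]
finger_gap: 59.7
```

```bash
python3 mv.py 463.4 -102.6 40 0.454;python3 - <<'E'
from h import *
im=read_camera('side');cv2.imwrite('pics/d1.png',cv2.resize(im[130:250,260:420],None,fx=4.5,fy=4.5)[:,:,::-1])
E
```

```text
t 15.8 p [ 461.4 -102.3   79.4] j6 -0.71 F [ 0.7 -0.   0.2] gap 59.7
shift units [0.79 0.04 0.02] turn units [-0.13 -0.01  0.02] | tool axes world y [ 0.91  0.42 -0.  ] z [ 0.42 -0.91 -0.  ]
```

View pics/d1.png

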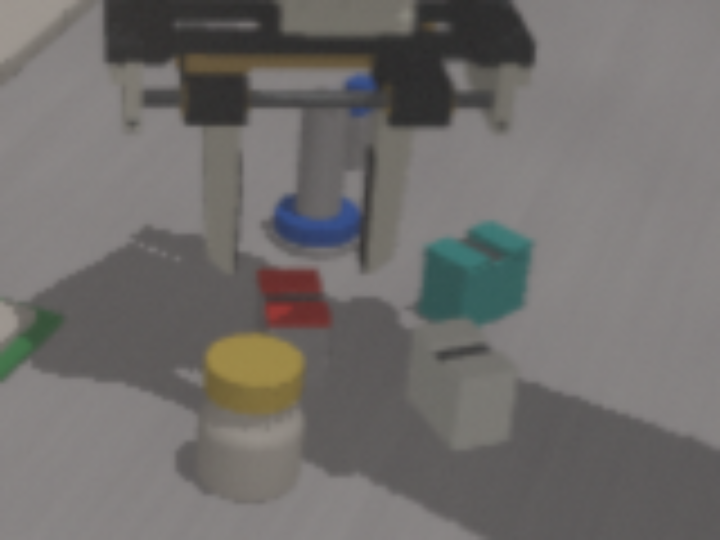

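drive_tool(
  steps=[0.3,0.04,0.02,-0.13,0,0,60,0.25,0,0,0,0,0,60,0.08,0,0,0,0,0,60,0,0,0,0,0,0,60],
)

```text
t: 16.25
ee_pos: [464.8, -102.6, 47.4]
tcp_rot: [0.867, 1.391, -0.869]
ft_force: [-1.0, 1.4, -0.2]
finger_gap: 60.0
```

```bash
python3 mv.py 463.4 -102.6 40 0.454
```

```text
t 16.25 p [ 464.8 -102.6   47.4] j6 -0.72 F [-1.   1.4 -0.2] gap 60.0
shift units [ 0.15 -0.03 -0.01] turn units [0.01 0.   0.01] | tool axes world y [ 0.9   0.44 -0.  ] z [ 0.44 -0.9   0.  ]
```

drive_tool(
  steps=[0.13,-0.03,-0.01,0,0,0,60,0,0,0,0,0,0,60,0,0,0,0,0,0,20,0,0,0,0,0,0,20,0,0,0,0,0,0,20,0,0,0,0,0,0,20,0,0,0,0,0,0,20,0,0,0,0,0,0,20,0,0,0,0,0,0,20],
  force=35,
)

```text
t: 17.15
ee_pos: [463.7, -103.1, 41.7]
tcp_rot: [0.868, 1.389, -0.869]
ft_force: [0.2, -0.2, -1.1]
finger_gap: 29.7
```

```bash
python3 mv.py 644 72 125 -0.044
```

```text
t 17.15 p [ 463.7 -103.1   41.7] j6 -0.73 F [ 0.2 -0.2 -1.1] gap 29.7
shift units [-1.67  4.78 -1.56] turn units [ 3.57  0.01 -0.01] | tool axes world y [0.9  0.44 0.  ] z [ 0.44 -0.9   0.  ]
```

drive_tool(
  steps=[-0.3,0,0,0,0,0,20,-0.5,0,0,0,0,0,20,-0.6,0,0,0,0,0,20,-0.3,0,0,0.5,0,0,20,0,0,0,0.8,0,0,20,0,0,0,0.8,0,0,20,0,0,0,0.8,0,0,20,0,0,0,0.6,0,0,20,0,0,0,0,0,0,20],
)

```text
t: 18.05
ee_pos: [463.0, -102.6, 138.1]
tcp_rot: [1.248, 1.18, -1.247]
ft_force: [0.0, -0.0, -2.7]
finger_gap: 29.7
```

```bash
python3 mv.py 644 72 125 -0.044
```

```text
t 18.05 p [ 463.  -102.6  138.1] j6 -0.22 F [ 0.  -0.  -2.7] gap 29.7
shift units [ 0.27  3.43 -3.68] turn units [-0.06  0.01 -0.02] | tool axes world y [ 1.   -0.05  0.  ] z [-0.05 -1.    0.  ]
```

drive_tool(
  steps=[0,0.4,-0.43,0,0,0,20,0,0.6,-0.65,0,0,0,20,0,0.6,-0.65,0,0,0,20,0,0.6,-0.65,0,0,0,20,0,0.55,-0.6,0,0,0,20,0.1,0.35,-0.4,0,0,0,20,0.1,0.15,-0.15,-0.06,0,0,20,0,0,0,0,0,0,20,0,0,0,0,0,0,20],
)

```text
t: 18.95
ee_pos: [639.2, 72.6, 132.9]
tcp_rot: [1.226, 1.193, -1.223]
ft_force: [-0.1, 0.3, -1.9]
finger_gap: 29.2
```

```bash
python3 mv.py 644 72 80 -0.044;python3 - <<'E'
from h import *
im=read_camera('side');np.save('s3.npy',im);print(blobs(red(im)));cv2.imwrite('pics/d2.png',cv2.resize(im[100:280,120:320],None,fx=3.3,fy=3.3)[:,:,::-1])
E
```

```text
t 18.95 p [639.2  72.6 132.9] j6 0.1 F [-0.1  0.3 -1.9] gap 29.2
shift units [1.06 0.09 0.01] turn units [ 0.16  0.02 -0.04] | tool axes world y [ 1.   -0.02  0.  ] z [-0.02 -1.    0.  ]
[([206, 170, 6, 5, 23], [209.0, 172.0]), ([196, 176, 17, 8, 78], [204.3, 179.2]), ([228, 187, 21, 21, 360], [238.0, 197.2]), ([165, 240, 26, 18, 233], [178.0, 250.4])]
```

View pics/d2.png

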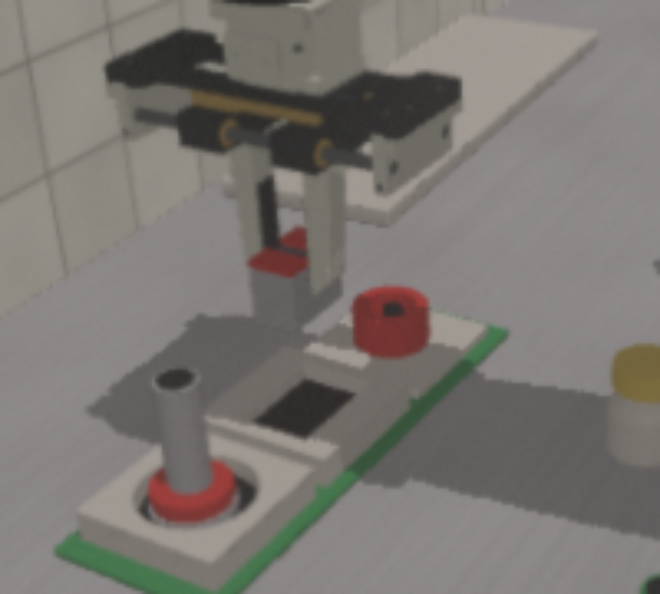

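drive_tool(
  steps=[0,0.09,0.01,0.16,0,0,20,0.4,0,0,0,0,0,20,0.4,0,0,0,0,0,20,0.1,0,0,0,0,0,20,0,0,0,0,0,0,20],
)

```text
t: 19.5
ee_pos: [643.8, 67.6, 90.4]
tcp_rot: [1.25, 1.175, -1.242]
ft_force: [-1.1, 0.2, -2.7]
finger_gap: 29.6
```

```bash
python3 mv.py 644 72 55.7 -0.044;python3 - <<'E'
from h import *
print(plane('side',(195.5,179.4),131.2))
im=read_camera('side');cv2.imwrite('pics/d3.png',cv2.resize(im[150:270,140:280],None,fx=5,fy=5)[:,:,::-1])
E
```

```text
t 19.5 p [643.8  67.6  90.4] j6 0.12 F [-1.1  0.2 -2.7] gap 29.6
shift units [ 0.69 -0.01 -0.09] turn units [-0.06  0.02 -0.07] | tool axes world y [ 1.   -0.05  0.01] z [-0.05 -1.    0.  ]
[651.02262553  98.64672402 131.2       ]
```

View pics/d3.png

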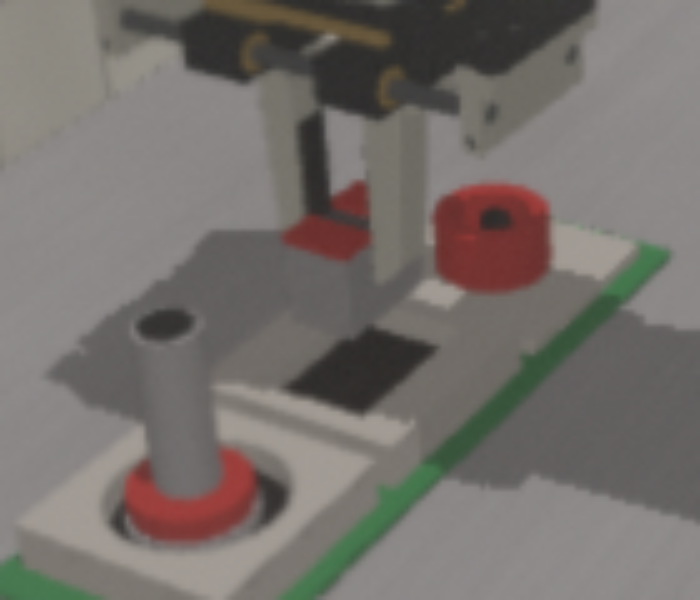

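drive_tool(
  steps=[0,0,-0.09,0,0,-0.07,20,0.2,0,0,0,0,0,20,0.1,0,0,0,0,0,20,0,0,0,0,0,0,20],
)

```text
t: 19.95
ee_pos: [645.2, 72.4, 77.5]
tcp_rot: [1.248, 1.18, -1.248]
ft_force: [0.2, 0.1, -1.9]
finger_gap: 29.6
```

```bash
python3 mv.py 644 72 55.7 -0.044;python3 - <<'E'
from h import *
im=read_camera('side');cv2.imwrite('pics/d4.png',cv2.resize(im[150:270,140:280],None,fx=5,fy=5)[:,:,::-1])
E
```

```text
t 19.95 p [645.2  72.4  77.5] j6 0.13 F [ 0.2  0.1 -1.9] gap 29.6
shift units [ 0.44 -0.02  0.01] turn units [-0.07  0.02 -0.02] | tool axes world y [ 1.   -0.05  0.  ] z [-0.05 -1.    0.  ]
```

View pics/d4.png

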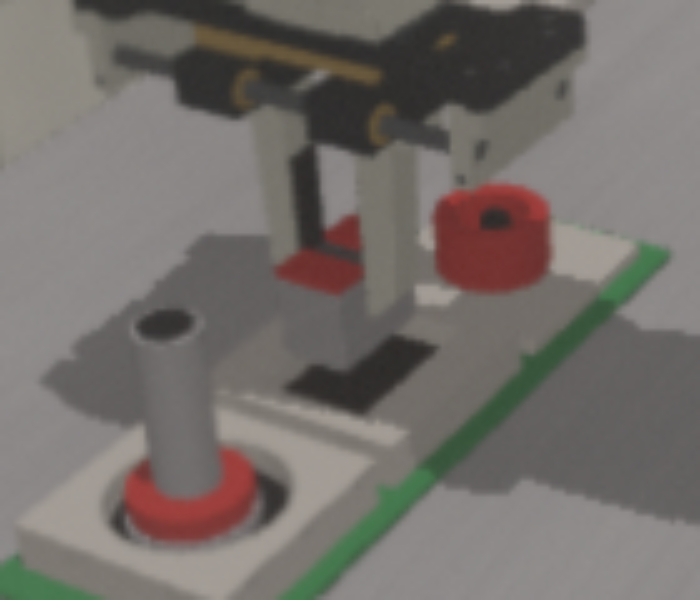

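drive_tool(
  steps=[0.15,-0.02,0,-0.05,0,0,20,0.12,0,0,0,0,0,20,0,0,0,0,0,0,20],
)

```text
t: 20.3
ee_pos: [644.2, 72.4, 63.2]
tcp_rot: [1.242, 1.184, -1.242]
ft_force: [-1.0, 0.6, -3.3]
finger_gap: 29.8
```

```bash
python3 mv.py 644 72 55.7 -0.044;python3 - <<'E'
from h import *
im=read_camera('side');cv2.imwrite('pics/d5.png',cv2.resize(im[150:270,140:280],None,fx=5,fy=5)[:,:,::-1])
E
```

```text
t 20.3 p [644.2  72.4  63.2] j6 0.12 F [-1.   0.6 -3.3] gap 29.8
shift units [ 0.15 -0.    0.01] turn units [-0.01  0.02 -0.02] | tool axes world y [ 1.   -0.05  0.  ] z [-0.05 -1.    0.  ]
```

View pics/d5.png

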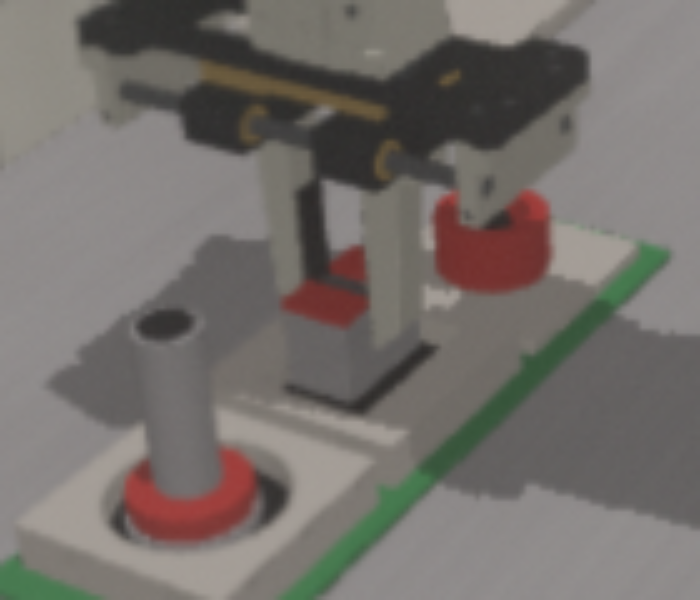

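The die is in the well mouth with gaps on the visible sides. I'll continue down to contact.

drive_tool(
  steps=[0.08,0,0,0,0,0,20,0.05,0,0,0,0,0,20,0.02,0,0,0,0,0,20,0,0,0,0,0,0,20],
)

```text
t: 20.75
ee_pos: [644.5, 72.4, 55.8]
tcp_rot: [1.243, 1.183, -1.241]
ft_force: [0.0, -0.5, -3.0]
finger_gap: 29.8
```

```bash
python3 mv.py 644 72 55.7 -0.044
```

```text
t 20.75 p [644.5  72.4  55.8] j6 0.12 F [ 0.  -0.5 -3. ] gap 29.8
shift units [ 0.   -0.01  0.01] turn units [-0.01  0.01 -0.02] | tool axes world y [ 1.   -0.05  0.  ] z [-0.05 -1.    0.  ]
```

drive_tool(
  steps=[0.02,0,0,0,0,0,20,0.01,0,0,0,0,0,20],
)

```text
t: 20.95
ee_pos: [644.8, 72.4, 55.7]
tcp_rot: [1.243, 1.183, -1.241]
ft_force: [-1.5, -0.5, -1.1]
finger_gap: 29.8
```

```bash
python3 mv.py 644 72 55.7 -0.044
```

```text
t 20.95 p [644.8  72.4  55.7] j6 0.12 F [-1.5 -0.5 -1.1] gap 29.8
shift units [ 0.   -0.01  0.01] turn units [-0.01  0.01 -0.03] | tool axes world y [ 1.   -0.05  0.  ] z [-0.05 -1.    0.  ]
```

Contact is starting: the held weight is coming off the wrist. One more small press, then release and retreat.

drive_tool(
  steps=[0.02,0,0,0,0,0,20,0,0,0,0,0,0,33,0,0,0,0,0,0,42,0,0,0,0,0,0,55,0,0,0,0,0,0,55,-0.4,0,0,0,0,0,55,-0.7,0,0,0,0,0,55,-0.8,0,0,0,0,0,55,-0.8,0,0,0,0,0,55,0,-0.7,0.7,0,0,0,60,0,-0.7,0.7,0,0,0,60,0,-0.7,0.7,0,0,0,60,0,-0.7,0.7,0,0,0,60,0,-0.5,0.7,0,0,0,60,0,0,0.8,0,0,0,60,0,0,0.8,0,0,0,60,0,0,0.8,0,0,0,60,0,0,0,0,0,0,60],
)

```text
t: 22.75
ee_pos: [460.0, -222.6, 197.3]
tcp_rot: [1.242, 1.177, -1.235]
ft_force: [1.0, 0.7, 0.4]
finger_gap: 60.2
```

```bash
python3 mv.py 644 72 55.7 -0.044;python3 - <<'E'
from h import *
t=read_camera('top');s=read_camera('side');np.save('tf.npy',t)
cv2.imwrite('pics/ft.png',cv2.resize(t[120:320,100:400],None,fx=2.6,fy=2.6)[:,:,::-1])
cv2.imwrite('pics/fs.png',cv2.resize(s[140:370,130:410],None,fx=2.6,fy=2.6)[:,:,::-1])
print(blobs(red(t)))
E
```

```text
t 22.75 p [ 460.  -222.6  197.3] j6 -0.46 F [1.  0.7 0.4] gap 60.2
shift units [ 2.84  3.4  -6.06] turn units [ 0.01  0.04 -0.08] | tool axes world y [ 1.   -0.04  0.01] z [-0.04 -1.    0.  ]
[([192, 149, 24, 23, 240], [205.4, 161.8]), ([291, 151, 23, 25, 273], [302.0, 162.6]), ([239, 152, 10, 15, 142], [243.7, 159.3]), ([255, 153, 11, 15, 150], [259.9, 159.7])]
```

View pics/ft.png

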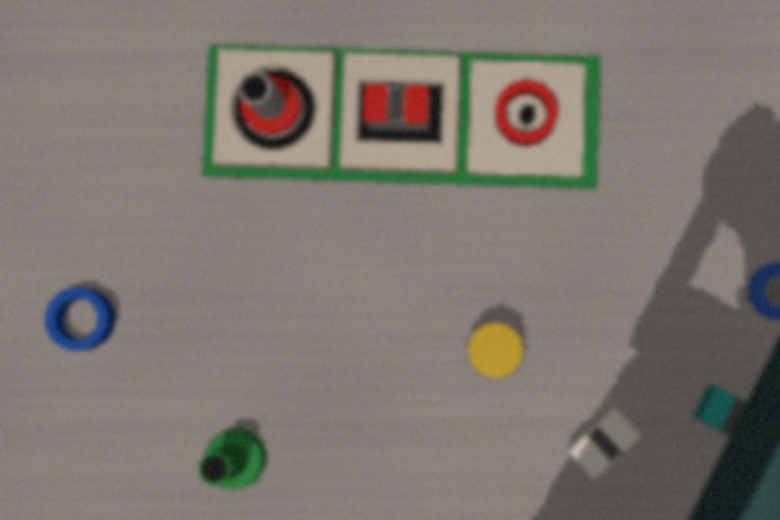

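View pics/fs.png

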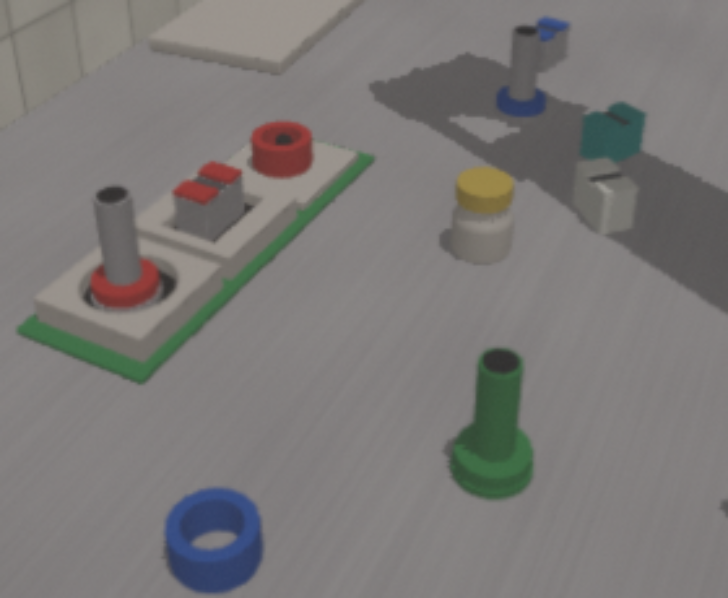

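```bash
python3 - <<'E'
from h import *
t=np.load('tf.npy');t0=np.load('top0.npy')
a,b=plane('top',(243.7,159.3),53),plane('top',(259.9,159.7),53)
print('die',np.round((a+b)/2,1),'seat 644 72; yaw',np.arctan2(*(a-b)[1::-1])-np.pi/2)
m=red(t)
for x,z,n in((291,42,'ring, seat 639.2 -32.5'),(192,32,'nozzle, seat 648.4 176.2')):
    r=np.zeros_like(m);r[140:185,x-2:x+27]=1
    print(n,np.round(plane('top',cv2.fitEllipse(cv2.convexHull(cv2.findNonZero(m*r)))[0],z),1))
for nm,lo,hi,z in(('blue',100,130,20),('yellow',20,32,62)):
    for i in(t0,t):
        h=cv2.cvtColor(i,cv2.COLOR_RGB2HSV);q=((h[...,0]>=lo)&(h[...,0]<=hi)&(h[...,1]>120)&(h[...,2]>60)).astype(np.uint8)
        print(nm,[(x[1],x[0][4]) for x in blobs(q,40)])
E
```

```text
die [644.6  72.8  53. ] seat 644 72; yaw -0.03819526841379273
ring, seat 639.2 -32.5 [638.6 -31.5  42. ]
nozzle, seat 648.4 176.2 [649.  176.7  32. ]
blue [([451.1, 222.2], 136), ([466.3, 225.2], 117), ([395.3, 231.9], 175), ([130.0, 242.0], 317)]
blue [([394.9, 231.7], 165), ([129.9, 242.1], 320)]
yellow [([290.1, 254.0], 356)]
yellow [([290.1, 254.0], 355)]
```

```bash
python3 - <<'E'
from rig import *
print(job_done(), read_state()['t'])
E
```

```text
the job is handed in; nothing more can be done
the job is handed in; nothing more can be done
```

All three red parts are in their own seats, set down on contact and released, and the job was handed in at about 23 s. `job_done` reports no verdict.

- **Position:** by the last top view, the nozzle, die and ring centres were each within about 1.5 mm of their seats. The die's yaw was about -0.04 rad, in line with the row.
- **Seating:** the last side view shows all three upright, and the contact heights matched the seat floors. I did not measure the final heights or tilt from two views.
- **Bystanders:** the blue nozzle, blue ring and jar are where they were, to within half a pixel. The arm hid the blue die in the last top view. The side view shows it standing, and the arm never went near it.
- **Checks that disagreed:** two-view measurement put the ring's top at 23 mm against the stated 28 mm. It put the well floors at 20 mm against the stated 14 mm. I took the stated values, and contact at set-down agreed with them.

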